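# Nest the wash tubs on their storage ring

### The job

Pack away the white wash tubs: first slide the largest tub along the worktop, without lifting it, from the black ring it stands in until its foot is wholly inside the empty black ring, and let go. Then, without dropping anything, lower the medium tub into it, then the smallest tub into the medium one, each flat on the floor of the tub below, and finally put the round lid on the smallest tub. Leave everything else where it is and leave the stack standing upright inside the ring.

Things in the scene. Friction and masses are not known exactly. Their poses are not given: they have to be found in the camera images.
- tub_large: Largest of 3 round white tapered open tubs: 100 mm high, rim 190 mm across, foot 152. Rim collar 9 mm thick, 14 tall, its middle 90.5 mm from the axis; wall below 4 mm; inner floor 20 mm above the underside. 400 g. Origin: centre of underside; z up. It starts standing in one of the two rings and slides on the smooth worktop.
- tub_medium: Medium of 3 round white tapered open tubs: 95 mm high, rim 166 mm across, foot 128. Rim collar 9 mm thick, 14 tall, its middle 78.5 mm from the axis; wall below 4 mm; inner floor 20 mm above the underside. 220 g. Origin: centre of underside; z up. Seated in the largest tub its underside is 20 mm above that tub's underside, its rim 15 mm above that tub's rim; sideways play about 10 mm.
- tub_small: Smallest of 3 round white tapered open tubs: 90 mm high, rim 142 mm across, foot 104. Rim collar 9 mm thick, 14 tall, its middle 66.5 mm from the axis; wall below 4 mm; inner floor 20 mm above the underside. 160 g. Origin: centre of underside; z up. Seated in the medium tub its underside is 20 mm above that tub's underside, its rim 15 mm above that tub's rim; sideways play about 10 mm.
- lid: Round white lid of the smallest tub, right way up: plug 108 mm across, 10 tall; on it a plate 142 across, 6 thick; on that a round knob 28 across, 30 tall, on the axis (46 mm in all). 100 g. Origin: centre of the plug's underside; z up. Seated, the plug is in the tub's mouth (124 across), the plate lies on the rim, the origin is 80 mm above the smallest tub's underside.
- ring_start: Black ring painted flat on the worktop, 194 mm inside and 210 mm outside diameter, in which the largest tub starts. Origin at its centre.
- ring_home: The same black ring painted flat on the worktop, empty at the start: the storage place. Either ring may be the left or the right one. Origin at its centre. The way between the rings is clear.
- jug: A closed green detergent jug, 55 x 85 x 185 mm high; a bystander. Origin at the centre of its underside, z up.
- softener: A closed blue round bottle, 68 mm across and 190 mm high; a bystander. Origin at the centre of its underside, z up.
- sheet_box: A closed cardboard box, 60 x 80 x 45 mm high; a bystander. Origin at the centre of its underside, z up.
- scoop_cup: A small grey measuring cup, 68 mm across and 55 mm high; a bystander. Origin at the centre of its underside, z up.
- brush: A hand brush lying down; a bystander. Origin under its middle, z up, x along its length.
- spray_can: A bare metal can, 60 mm across and 170 mm high; a bystander. Origin at the centre of its underside, z up.

How it is judged:
By the outcome, as a careful person would: the job done as asked, in the order asked, and still so for the second after the job is handed in, with the robot touching nothing.
It also fails if it takes over 69 s, if anything falls off the work surface, if the arm or the gripper's body presses on something with over 40 N, if the wrist force passes 120 N, or if a joint passes its speed limit or range.

### The arm

A 6-joint arm with a two-finger parallel gripper is mounted at the origin on the work surface. World frame = base frame: x ahead of the robot, y to its left, z up, the work surface at z = 0. Lengths are in mm, angles in rad, forces in N, time in s.
With the tool pointing down it reaches from about 400 to 925 mm from the base axis. Payload 12.5 kg.
Tool frame: the origin (TCP) lies midway between the tips of the shut fingers; the grasp point (between the pads) lies 19 mm behind it; z points along the fingers, y is the line along which they close (so a half turn about z gives the same grasp; the last joint's range is limited). The gripper opens to 95 mm and grips with 3 to 60 N. Pads are 20 mm wide; open, the fingers measure 119 mm over their backs; the gripper's body (75 mm by 180 mm) begins 59 mm behind the grasp point.
Start: joints at [1.129, 0.491, 1.559, -0, 1.092, -0.106], TCP at [205.937, 590.116, 214.661] pointing down, gripper open.
Joint ranges: [-3.1, 3.1], [-0.84, 2.19], [0.05, 2.79], [-1.13, 4.28], [0.06, 2.93], [-2.69, 2.69]. Speed limits (rad/s): [2.22, 2.22, 2.79, 3.14, 3.14, 3.14].

### API

Orientations are given as [roll, pitch, yaw] about the fixed x, y, z axes, in that order (R = Rz(yaw) Ry(pitch) Rx(roll)).
In Python, from cell import env gives the robot as it stands.
- The arm moves only by the tool carry_out, never from a script. Its argument "series" is a list of rows, each a list of 4 numbers: the shift along the world's x, y, z normalised to -1 to 1, where 1 is 5 cm, then the turn about the world's z normalised to -1 to 1, where 1 is 6 degrees. In form: [[x, y, z, turn], ...]. A call has exactly 5 rows; each row shifts and turns the commanded pose from where the row before left it; what a row does not reach is not made up. A row lasts 1/10 s, in which the tool goes at most 50 mm and 8.59 degrees, less where a joint would pass 70% of its speed; a pose out of reach is approached as far as the arm can. A call with a number of a shift or a turn outside -1 to 1 is refused whole. A call with a gripper value outside its range is refused whole. "fingers" is the closure, from -1 (fully open) to 1 (shut), set as the call begins (left out, the last holds). The fingers move at their own pace and stop on an object; the grip force is fixed at half the most. Time passes only in rows, so rows that do not move let the fingers close, or fill a call up. It gives the time, the measured TCP pose, the force, the opening and the grip force at its end, in the units of the state.
- env.state(): the state, without advancing time (a new reading comes with each control period).
- env.read_camera(name): name is "side" or "top" or "wrist"; returns the picture (400x640x3 uint8, red, green, blue); there is no depth.
- env.calibration(name): a dict with "K" (3x3 intrinsics, pixels), "pose" (4x4, takes a point from camera to world coordinates). Camera axes: x right, y down, z forward; pixel columns grow to the right and rows downward; lengths in mm; the calibration is good to about 2 mm. The wrist camera is an equidistant fisheye: a pixel r from the principal point sees the ray r / f radians off the axis. A picture is of the moment at which its call begins: read the wrist's pose just before it. calibration takes no time and is no camera call; for the wrist camera it gives the pose at the moment of the call.
- env.job_done(): hands the job in; it is judged then, once.
Trained networks look in the newest picture that a camera, given by its name, has taken for a name from the list of things; names that differ only in an ending like _2 or _b are one class to them, and where a whole thing is asked for, a point or a joint stands for the part that bears it (a point fixed in the world has none). Each returns a list of dicts, best first, with "conf" (0 to 1); they miss things now and then, are a little off and sometimes report something else, mostly with a low value. They report only what shows in the picture. A call takes as long as a camera call.
- env.look_for(camera, label): "position" ([row, column] as shares, 0 to 1, of the picture: columns of its width, rows of its height, amid what is visible of it).
The state is a dict: "t": time; "joints": joint angles; "qvel": joint speeds; "tau": joint torques, N m; "eef_pos": TCP position; "tcp_rot": TCP orientation; "ft_force": force on the tool from outside, world axes, zero at the start; "moment": the same for the moment, N m; "opening": opening from 0.0 (shut) to 1.0 (fully open); "grip_force": force on a finger pad.
Only numpy, scipy, OpenCV 4.12 (cv2) and the standard library are available. Lean on these libraries where they do the work, as an engineer would, in place of code of your own. Each camera call takes 0.05 s, during which the arm holds its last target. There are 200 camera calls.

## Working session

There is one attempt and no reset: what is moved stays moved. The work goes in short steps, Python scripts to look and compute and a tool call to move; the robot and the scene stay as the last step left them, time stands still between calls to the robot, and variables do not carry over. Pictures are saved under pics/ and viewed, at most 10 in all, crops included, and the job is handed in when it is done.

Besides the shell and the picture viewer there is one more tool, called by a JSON object that holds its "api" and its "payload". carry_out: Moves the arm, as the interface text tells. Its arguments: {"type":"object","properties":{"series":{"type":"array","items":{"type":"array","items":{"type":"number","minimum":-1,"maximum":1}}},"fingers":{"type":"number"}},"required":["series"]}

```bash
mkdir -p pics; ls; cat > h.py <<'E'
from cell import env
import numpy as np, cv2
def snap(c,f=None):
    im=env.read_camera(c)
    if f: cv2.imwrite('pics/'+f,im[:,:,::-1])
    return im
def ray(c,uv):
    k=env.calibration(c);K=np.array(k['K']);P=np.array(k['pose'])
    d=np.array([(uv[0]-K[0,2])/K[0,0],(uv[1]-K[1,2])/K[1,1],1.])
    if c=='wrist':
        r=np.hypot(d[0],d[1]);d=np.array([d[0]/r*np.sin(r),d[1]/r*np.sin(r),np.cos(r)]) if r>1e-9 else np.array([0,0,1.])
    return P[:3,3],P[:3,:3]@d
def atz(c,uv,z):
    o,d=ray(c,uv);return (o+d*(z-o[2])/d[2])[:2]
def proj(c,p):
    k=env.calibration(c);K=np.array(k['K']);P=np.array(k['pose'])
    p=np.atleast_2d(p);q=(p-P[:3,3])@P[:3,:3]
    if c=='wrist':
        r=np.linalg.norm(q[:,:2],axis=1);t=np.arctan2(r,q[:,2]);q=np.c_[q[:,:2]/np.maximum(r,1e-9)[:,None]*t[:,None],np.ones(len(q))]
    return np.c_[K[0,0]*q[:,0]/q[:,2]+K[0,2],K[1,1]*q[:,1]/q[:,2]+K[1,2]]
E
python3 - <<'E'
from h import *
a=snap('top','t0.png');b=snap('side','s0.png')
H={'tub_large':100,'tub_medium':95,'tub_small':90,'lid':16,'ring_start':0,'ring_home':0,'jug':100,'softener':100,'sheet_box':40,'scoop_cup':50,'brush':15,'spray_can':100}
for c in('top','side'):
    k=env.calibration(c);print(c,np.round(k['K'],1).tolist(),np.round(k['pose'],2).tolist())
for n,z in H.items():
    for r in env.look_for('top',n)[:2]:
        uv=(r['position'][1]*640,r['position'][0]*400);print(n,round(r['conf'],2),np.round(uv),np.round(atz('top',uv,z)))
print(env.state())
E
```

```text
pics
top [[453.4, 0.0, 319.5], [0.0, 453.4, 202.5], [0.0, 0.0, 1.0]] [[-0.01, -1.0, 0.08, 469.81], [-1.0, 0.01, -0.01, 37.23], [0.01, -0.08, -1.0, 1312.65], [0.0, 0.0, 0.0, 1.0]]
side [[459.4, 0.0, 320.5], [0.0, 459.4, 197.5], [0.0, 0.0, 1.0]] [[0.95, -0.17, 0.25, 234.83], [-0.3, -0.59, 0.75, -974.84], [0.02, -0.79, -0.61, 856.33], [0.0, 0.0, 0.0, 1.0]]
tub_large 0.81 [286. 179.] [633. 110.]
tub_large 0.32 [173. 174.] [648. 414.]
tub_medium 0.93 [320. 255.] [429.  20.]
tub_medium 0.45 [224. 238.] [476. 276.]
tub_small 0.83 [436. 250.] [ 440. -294.]
lid 0.85 [225. 238.] [477. 287.]
ring_start 0.58 [309. 203.] [577.  49.]
ring_home 0.6 [388. 204.] [ 573. -180.]
jug 0.66 [173. 172.] [653. 414.]
softener 0.98 [473. 169.] [ 660. -397.]
softener 0.74 [224. 237.] [480. 275.]
sheet_box 0.6 [268. 283.] [352. 165.]
sheet_box 0.51 [234. 128.] [788. 262.]
scoop_cup 0.77 [385. 284.] [ 347. -161.]
brush 0.94 [167. 224.] [517. 455.]
brush 0.19 [225. 238.] [475. 288.]
spray_can 0.56 [232. 130.] [767. 255.]
spray_can 0.2 [321. 257.] [425.  18.]
{'t': 0.7, 'joints': array([ 1.12941514e+00,  4.90893862e-01,  1.55886990e+00, -7.45001628e-06,
        1.09171488e+00, -1.05608164e-01]), 'qvel': array([-0.00040669,  0.0005745 ,  0.0006909 , -0.00102795, -0.00263467,
        0.00046387]), 'tau': array([-1.56628019e-03, -6.12329292e+01, -2.58402693e+01,  6.92067272e-02,
        4.44633421e-02, -6.79736058e-05]), 'eef_pos': array([205.93407387, 590.12815135, 214.67514017]), 'tcp_rot': array([3.14147997e+00, 1.85934865e-05, 2.80582307e+00]), 'ft_force': array([ 0.32436907,  0.54037612, -0.56022623]), 'moment': array([ 0.03248698,  0.00147809, -0.02265454]), 'grip_force': 0.0, 'opening': 1.0010665341737002}
```

View pics/t0.png

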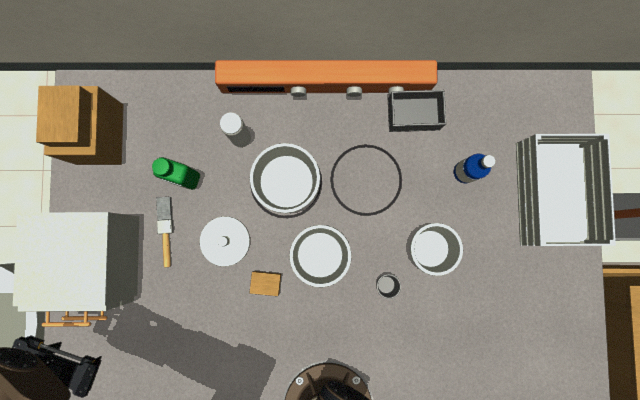

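View pics/s0.png

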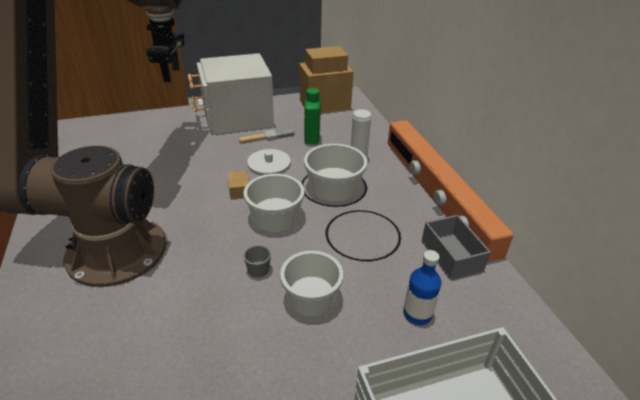

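The top view shows the large tub at about (285,179), the empty ring at (366,180), the medium tub at (320,256), the small tub at (436,249) and the lid at (225,241). The home ring is therefore the right one, and the path to it is clear. Next I fit exact positions with the known circles.

```bash
cat >> h.py <<'E'
from scipy.optimize import minimize
T=np.linspace(0,2*np.pi,180,endpoint=False)
def samp(im,c,x,y,r,z):
    uv=proj(c,np.c_[x+r*np.cos(T),y+r*np.sin(T),np.full(180,z)]).astype(np.float32)
    return cv2.remap(im,uv[:,0].reshape(1,-1),uv[:,1].reshape(1,-1),cv2.INTER_LINEAR)[0]
def fit(im,c,x0,y0,terms):
    # terms: (r,z,sign): brightness of circle, sum
    g=cv2.GaussianBlur(im.astype(np.float32).min(axis=2),(0,0),0.7)
    f=lambda p:-sum(s*np.clip(samp(g,c,p[0],p[1],r,z),0,255).mean() for r,z,s in terms)
    best=min(((f((x0+a,y0+b)),x0+a,y0+b) for a in range(-24,25,4) for b in range(-24,25,4)))
    m=minimize(f,best[1:],method='Nelder-Mead',options=dict(xatol=.1,fatol=.01))
    return np.round(m.x,1),round(-m.fun,1)
def tub(R,z): # rim outer radius R, rim height z
    return [(R-4.5,z,2),(R-15,z,-1),(R+6,z,-1)]
E
python3 - <<'E'
from h import *
im=snap('top')
print('L',fit(im,'top',620,110,tub(95,100)))
print('M',fit(im,'top',424,20,tub(83,95)))
print('S',fit(im,'top',440,-290,tub(71,90)))
print('lid',fit(im,'top',465,285,[(67,16,1),(76,16,-1)]))
print('ring',fit(im,'top',635,-110,[(101,0,-2),(92,0,1),(110,0,1)]))
print('ring0',fit(im,'top',635,115,[(101,0,-2),(110,0,1)]))
s=snap('side')
print('L',fit(s,'side',633,110,tub(95,100)))
print('M',fit(s,'side',424,20,tub(83,95)))
print('S',fit(s,'side',440,-290,tub(71,90)))
print('lid',fit(s,'side',465,285,[(67,16,1),(76,16,-1)]))
print('ring',fit(s,'side',635,-110,[(101,0,-2),(92,0,1),(110,0,1)]))
for n in ['tub_large','tub_medium','tub_small','lid','ring_home']:
    print(n,[(round(r['conf'],2),np.round([r['position'][1]*640,r['position'][0]*400])) for r in env.look_for('side',n)[:2]])
E
```

```text
L (array([637.3, 114. ]), np.float64(204.9))
M (array([427.8,  19.6]), np.float64(198.4))
S (array([ 443.3, -294.7]), np.float64(168.7))
lid (array([468.2, 291.8]), np.float64(69.6))Traceback (most recent call last):
  File "<stdin>", line 7, in <module>
  File "h.py", line 31, in fit
    m=minimize(f,best[1:],method='Nelder-Mead',options=dict(xatol=.1,fatol=.01))
    res = _minimize_neldermead(fun, x0, args, callback, bounds=bounds,
                               **options)
    fxr = func(xr)
    fx = function(np.copy(x), *(wrapper_args + args))
  File "h.py", line 29, in <lambda>
    f=lambda p:-sum(s*np.clip(samp(g,c,p[0],p[1],r,z),0,255).mean() for r,z,s in terms)
                ~~~^^^^^^^^^^^^^^^^^^^^^^^^^^^^^^^^^^^^^^^^^^^^^^^^^^^^^^^^^^^^^^^^^^^^
  File "h.py", line 29, in <genexpr>
    f=lambda p:-sum(s*np.clip(samp(g,c,p[0],p[1],r,z),0,255).mean() for r,z,s in terms)
                              ~~~~^^^^^^^^^^^^^^^^^^^
  File "h.py", line 24, in samp
    uv=proj(c,np.c_[x+r*np.cos(T),y+r*np.sin(T),np.full(180,z)]).astype(np.float32)
       ~~~~^^^^^^^^^^^^^^^^^^^^^^^^^^^^^^^^^^^^^^^^^^^^^^^^^^^^^
  File "h.py", line 16, in proj
    k=env.calibration(c);K=np.array(k['K']);P=np.array(k['pose'])
ValueError: time passes only in moves, steps and waits
```

```bash
python3 - <<'E'
s=open('h.py').read()
s=s.replace("def snap(","""_C={}
def cal(c):
    if c not in _C: _C[c]=env.calibration(c)
    return _C[c]
def snap(""",1).replace("k=env.calibration(c)","k=cal(c)")
open('h.py','w').write(s)
E
python3 - <<'E'
from h import *
im=snap('top')
print('ring',fit(im,'top',635,-110,[(101,0,-2),(92,0,1),(110,0,1)]))
s=snap('side')
print('L',fit(s,'side',633,110,tub(95,100)))
print('M',fit(s,'side',424,20,tub(83,95)))
print('S',fit(s,'side',440,-290,tub(71,90)))
print('lid',fit(s,'side',465,285,[(67,16,1),(76,16,-1)]))
print('ring',fit(s,'side',635,-110,[(101,0,-2),(92,0,1),(110,0,1)]))
E
```

```text
ring (array([ 644.2, -117. ]), np.float64(152.5))
L (array([637.6, 115.4]), np.float64(85.0))
M (array([427.6,  20.5]), np.float64(105.7))
S (array([ 443.1, -293.9]), np.float64(109.2))
lid (array([467.9, 292.8]), np.float64(39.9))
ring (array([ 644.3, -115.6]), np.float64(112.8))
```

{"api": "carry_out", "payload": {"series": [[0,-0.8,0.2,0.64],[0,-0.9,0.2,0.64],[0,-0.9,0,0.64],[0,-0.9,0,0.64],[0,-0.9,0,0.64]], "fingers": 1}}

```text
t: 1.35
eef_pos: [205.6, 368.4, 234.8]
tcp_rot: [3.141, 0.0, -3.139]
ft_force: [1.0, -0.8, 1.2]
opening: 0.636
grip_force: 0.0
```

{"api": "carry_out", "payload": {"series": [[0.5,-0.3,0,0],[0.6,-0.4,0,0],[0.6,-0.4,0,0],[0.6,-0.4,0,0],[0.6,-0.4,0,0]]}}

```text
t: 1.85
eef_pos: [352.1, 274.1, 234.9]
tcp_rot: [3.141, 0.001, 3.141]
ft_force: [0.6, 0.8, -0.2]
opening: 0.213
grip_force: 0.0
```

{"api": "carry_out", "payload": {"series": [[0.6,-0.4,0,0],[0.6,-0.4,0,0],[0.6,-0.4,0,0],[0.6,-0.4,0,0],[0.6,-0.4,0,0]]}}

```text
t: 2.35
eef_pos: [502.1, 174.1, 234.8]
tcp_rot: [3.141, 0.0, 3.141]
ft_force: [-0.6, 0.2, -0.4]
opening: 0.004
grip_force: 0.0
```

{"api": "carry_out", "payload": {"series": [[0.6,-0.4,0,0],[0.6,-0.4,0,0],[0.6,-0.4,0,0],[0.6,-0.4,0,0],[0.4,-0.2,0,0]]}}

```text
t: 2.85
eef_pos: [642.6, 83.4, 234.4]
tcp_rot: [-3.142, 0.0, 3.14]
ft_force: [-0.5, 0.0, 0.2]
opening: 0.005
grip_force: 0.0
```

{"api": "carry_out", "payload": {"series": [[-0.1,0,-0.6,0],[0,0,-0.8,0],[0,0,-0.8,0],[0,0,-0.7,0],[0,-0.1,-0.3,0]]}}

```text
t: 3.35
eef_pos: [634.5, 80.4, 71.3]
tcp_rot: [3.142, -0.004, 3.141]
ft_force: [0.1, -0.3, -0.4]
opening: 0.004
grip_force: 0.0
```

{"api": "carry_out", "payload": {"series": [[0,-0.2,0,0],[0,-0.2,0,0],[0,-0.1,0,0],[0,-0.1,0,0],[0,0,0,0]]}}

```text
t: 3.85
eef_pos: [636.3, 49.4, 75.6]
tcp_rot: [3.142, 0.001, 3.14]
ft_force: [0.4, 0.4, -0.3]
opening: 0.007
grip_force: 0.0
```

{"api": "carry_out", "payload": {"series": [[0.01,-0.15,0,0],[0.01,-0.15,0,0],[0.01,-0.2,0,0],[0.01,-0.25,0,0],[0.01,-0.3,0,0]]}}

```text
t: 4.35
eef_pos: [638.5, -3.2, 74.7]
tcp_rot: [3.141, 0.0, 3.141]
ft_force: [0.5, 3.8, 1.7]
opening: 0.007
grip_force: 2.1
```

{"api": "carry_out", "payload": {"series": [[0.01,-0.3,0,0],[0.01,-0.3,0,0],[0.01,-0.3,0,0],[0.01,-0.3,0,0],[0.01,-0.3,0,0]]}}

```text
t: 4.85
eef_pos: [640.9, -78.8, 74.6]
tcp_rot: [3.141, -0.0, 3.141]
ft_force: [0.1, 4.8, 2.0]
opening: 0.002
grip_force: 2.1
```

{"api": "carry_out", "payload": {"series": [[0.01,-0.3,0,0],[0.01,-0.3,0,0],[0.01,-0.3,0,0],[0.01,-0.25,0,0],[0.01,-0.2,0,0]]}}

```text
t: 5.35
eef_pos: [643.4, -146.1, 74.6]
tcp_rot: [3.141, -0.0, 3.141]
ft_force: [-0.4, 4.0, 2.5]
opening: 0.003
grip_force: 2.1
```

{"api": "carry_out", "payload": {"series": [[0,-0.2,0,0],[0,-0.15,0,0],[0,-0.1,0,0],[0,-0.1,0,0],[0,-0.05,0,0]]}}

```text
t: 5.85
eef_pos: [643.4, -175.1, 74.7]
tcp_rot: [3.142, 0.0, 3.141]
ft_force: [0.5, 3.3, 2.0]
opening: 0.005
grip_force: 2.1
```

```bash
python3 - <<'E'
from h import *
im=snap('top','t1.png');s=snap('side')
print('L',fit(im,'top',640,-105,tub(95,100)),fit(s,'side',640,-105,tub(95,100)))
E
```

```text
L (array([ 641.6, -101.1]), np.float64(101.1)) (array([645. , -94.3]), np.float64(31.0))
```

View pics/t1.png

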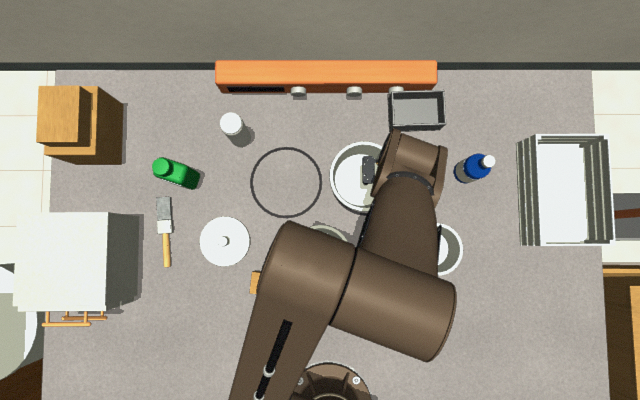

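The tub is about 15 mm short of the ring centre and the arm partly hides it. I push those last 15 mm, back off, rise and check.

{"api": "carry_out", "payload": {"series": [[0.01,-0.1,0,0],[0.01,-0.1,0,0],[0,-0.07,0,0],[0,-0.04,0,0],[0,0,0,0]]}}

```text
t: 6.45
eef_pos: [644.4, -190.7, 74.7]
tcp_rot: [3.142, 0.0, 3.141]
ft_force: [0.3, 4.1, 2.5]
opening: 0.006
grip_force: 2.2
```

{"api": "carry_out", "payload": {"series": [[0,0.3,0,0],[0,0.6,0.2,0],[0,0.3,0.8,0],[-0.4,0.3,0.7,0],[-0.8,0.4,0.3,0]], "fingers": 1}}

```text
t: 6.95
eef_pos: [585.9, -94.6, 177.1]
tcp_rot: [-3.14, 0.005, -3.141]
ft_force: [-0.4, 0.2, 0.4]
opening: 0.006
grip_force: 0.0
```

{"api": "carry_out", "payload": {"series": [[-0.6,0.7,0,0],[-0.6,0.7,0,0],[-0.4,0.8,0,0],[-0.2,0.8,0,0],[0,0.5,0,0]], "fingers": -1}}

```text
t: 7.45
eef_pos: [492.6, 82.1, 175.0]
tcp_rot: [-3.141, 0.0, -3.141]
ft_force: [0.4, 0.3, 0.4]
opening: 0.369
grip_force: 0.0
```

```bash
python3 - <<'E'
from h import *
print(np.round(env.state()['eef_pos'],1))
im=snap('top');s=snap('side')
print('L',fit(im,'top',640,-115,tub(95,100)),fit(s,'side',640,-115,tub(95,100)))
print('M',fit(im,'top',428,20,tub(83,95)),fit(s,'side',428,20,tub(83,95)))
E
```

```text
[492.6  82.1 175. ]
L (array([ 642.1, -112.9]), np.float64(193.6)) (array([ 642.5, -112.4]), np.float64(97.0))
M (array([427.7,  19.9]), np.float64(74.5)) (array([427.5,  20.3]), np.float64(66.0))
```

{"api": "carry_out", "payload": {"series": [[-0.5,0.13,0,0],[-0.5,0.1,0,0],[-0.3,0.1,0,0],[0,0,-0.1,0],[0,0,-0.3,0]]}}

```text
t: 8.05
eef_pos: [430.8, 96.0, 155.3]
tcp_rot: [3.141, 0.004, 3.141]
ft_force: [0.4, 0.2, 0.0]
opening: 0.877
grip_force: 0.0
```

{"api": "carry_out", "payload": {"series": [[0,0,-0.4,0],[0,0,-0.5,0],[0,0,-0.4,0],[0,0,-0.1,0],[0,0,-0.06,0]]}}

```text
t: 8.55
eef_pos: [430.0, 95.9, 81.2]
tcp_rot: [-3.142, -0.001, 3.141]
ft_force: [0.2, 0.3, -0.6]
opening: 0.997
grip_force: 0.0
```

{"api": "carry_out", "payload": {"series": [[-0.05,0.05,0,0],[0,0,0,0],[0,0,0,0],[0,0,0,0],[0,0,0,0]], "fingers": 1}}

```text
t: 9.05
eef_pos: [427.1, 98.6, 82.0]
tcp_rot: [3.141, 0.001, 3.141]
ft_force: [0.3, 0.1, 0.1]
opening: 0.636
grip_force: 0.0
```

{"api": "carry_out", "payload": {"series": [[0,0,0,0],[0,0,0,0],[0,0,0,0],[0,0,0,0],[0,0,0,0]]}}

```text
t: 9.55
eef_pos: [426.9, 98.6, 81.6]
tcp_rot: [3.142, 0.0, 3.141]
ft_force: [-0.5, 0.2, -0.5]
opening: 0.213
grip_force: 0.0
```

{"api": "carry_out", "payload": {"series": [[0,0,0,0],[0,0,0,0],[0,0,0,0],[0,0,0.04,0],[0,0,0.06,0]]}}

```text
t: 10.05
eef_pos: [426.9, 98.6, 86.7]
tcp_rot: [3.141, -0.0, 3.141]
ft_force: [-0.2, 0.1, -2.2]
opening: 0.107
grip_force: 29.2
```

{"api": "carry_out", "payload": {"series": [[0,0,0.1,0],[0,0,0.15,0],[0,0,0.2,0],[0,0,0.1,0],[0,0,0,0]]}}

```text
t: 10.55
eef_pos: [427.3, 98.7, 115.1]
tcp_rot: [3.141, 0.002, 3.141]
ft_force: [-0.2, -0.7, -1.5]
opening: 0.109
grip_force: 29.2
```

```bash
python3 - <<'E'
from h import *
st=env.state();print(np.round(st['eef_pos'],1),st['grip_force'],st['opening'],np.round(st['moment'],3),np.round(st['ft_force'],1))
im=snap('side','s1.png')
cv2.imwrite('pics/s1c.png',cv2.resize(im[120:280,180:420,::-1],(720,480)))
E
```

```text
[427.3  98.7 115.1] 29.23274538014084 0.10878919001231606 [0.181 0.009 0.013] [-0.2 -0.7 -1.5]
```

View pics/s1c.png

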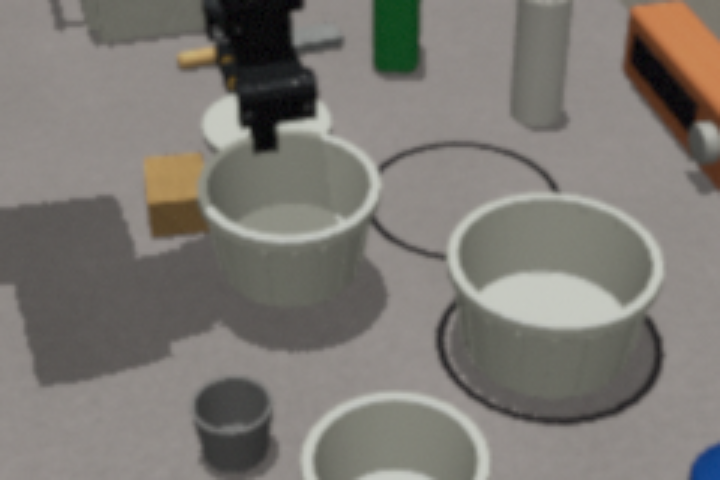

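{"api": "carry_out", "payload": {"series": [[0,0,0.2,0],[0,0,0.35,0],[0,0,0.45,0],[0.1,-0.05,0.45,0],[0.2,-0.1,0.3,0]]}}

```text
t: 11.1
eef_pos: [441.8, 91.2, 203.5]
tcp_rot: [3.141, 0.001, 3.141]
ft_force: [0.0, 0.3, -2.0]
opening: 0.107
grip_force: 29.5
```

{"api": "carry_out", "payload": {"series": [[0.3,-0.2,0.1,0],[0.4,-0.25,0,0],[0.45,-0.3,0,0],[0.45,-0.3,0,0],[0.45,-0.3,0,0]]}}

```text
t: 11.6
eef_pos: [545.1, 23.0, 207.0]
tcp_rot: [3.141, -0.0, 3.141]
ft_force: [-0.0, 1.0, -2.1]
opening: 0.105
grip_force: 29.5
```

{"api": "carry_out", "payload": {"series": [[0.45,-0.3,0,0],[0.45,-0.3,0,0],[0.4,-0.25,0,0],[0.3,-0.15,0,0],[0.2,-0.1,0,0]]}}

```text
t: 12.1
eef_pos: [635.1, -32.0, 206.6]
tcp_rot: [3.141, -0.001, 3.14]
ft_force: [0.6, -0.2, -2.2]
opening: 0.107
grip_force: 29.5
```

{"api": "carry_out", "payload": {"series": [[0.1,-0.02,0,0],[0.02,0,0,0],[0,0,0,0],[0,0,0,0],[0,0,0,0]]}}

```text
t: 12.6
eef_pos: [640.1, -32.1, 206.9]
tcp_rot: [3.142, 0.0, 3.141]
ft_force: [-0.2, -0.4, -1.6]
opening: 0.105
grip_force: 29.5
```

```bash
python3 - <<'E'
from h import *
st=env.state();p=st['eef_pos'];print(np.round(p,1),st['grip_force'],st['opening'],np.round(st['moment'],3))
im=snap('side','s2.png');t=snap('top')
cv2.imwrite('pics/s2c.png',cv2.resize(im[50:290,220:520,::-1],(750,600)))
z=p[2]+13
print(fit(im,'side',p[0],p[1]-78,tub(83,z)),fit(t,'top',p[0],p[1]-78,tub(83,z)))
E
```

```text
[640.1 -32.1 206.9] 29.493026956915855 0.10477659762297963 [0.116 0.023 0.008]
(array([ 646. , -114.4]), np.float64(87.7)) (array([ 648. , -107.6]), np.float64(72.0))
```

View pics/s2c.png

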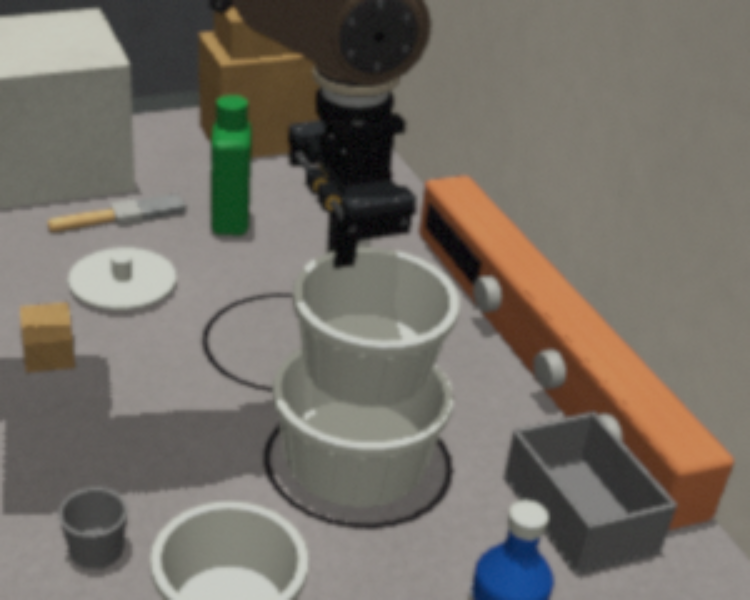

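```bash
cat >> h.py <<'E'
from scipy.spatial.transform import Rotation as Ro
def hfit(im,c,p,R,dep,side=1):
    """held tub: rim pose from tilt a (x), b (y), yaw g (z) about the grip point; returns rim centre, foot centre, angles deg"""
    g=cv2.GaussianBlur(im.astype(np.float32).min(axis=2),(0,0),0.7)
    piv=np.array([p[0],p[1],p[2]])
    def pts(q,r,dz):
        l=np.c_[r*np.cos(T),-side*(R-4.5)+r*np.sin(T),np.full(180,dep+dz)]
        return piv+Ro.from_euler('xyz',q,degrees=True).apply(l)
    def S(q,r,dz):
        uv=proj(c,pts(q,r,dz)).astype(np.float32)
        return cv2.remap(g,uv[:,:1].T.copy(),uv[:,1:].T.copy(),cv2.INTER_LINEAR)[0].mean()
    f=lambda q:-(2*S(q,R-4.5,0)-S(q,R-14,0)-S(q,R+5,0))+0.05*np.sum(np.square(q))
    best=min((f((a,b,0)),a,b) for a in range(-15,16,3) for b in range(-15,16,3))
    m=minimize(f,[best[1],best[2],0],method='Nelder-Mead',options=dict(xatol=.05,fatol=.01))
    Q=Ro.from_euler('xyz',m.x,degrees=True)
    return np.round(piv+Q.apply([0,-side*(R-4.5),dep]),1),m.x.round(1),round(-m.fun,1)
E
python3 - <<'E'
from h import *
st=env.state();p=st['eef_pos'];im=snap('side')
for d in(10,13):print(hfit(im,'side',p,83,d))
E
```

```text
(array([ 641.3, -110.7,  216.8]), array([0. , 5.9, 0. ]), np.float64(31.6))
(array([ 641.4, -111.1,  216.9]), array([2.1, 6.4, 0. ]), np.float64(37.2))
```

{"api": "carry_out", "payload": {"series": [[0.06,-0.04,-0.1,0],[0,0,-0.2,0],[0,0,-0.3,0],[0,0,-0.3,0],[0,0,-0.3,0]]}}

```text
t: 13.25
eef_pos: [643.2, -34.4, 145.1]
tcp_rot: [3.141, -0.001, 3.141]
ft_force: [0.9, -0.6, -1.7]
opening: 0.105
grip_force: 29.5
```

{"api": "carry_out", "payload": {"series": [[0,0,-0.25,0],[0,0,-0.2,0],[0,0,-0.1,0],[0,0,-0.05,0],[0,0,0,0]]}}

```text
t: 13.75
eef_pos: [643.5, -34.4, 116.6]
tcp_rot: [3.142, 0.0, 3.141]
ft_force: [0.2, 0.3, -1.6]
opening: 0.107
grip_force: 29.5
```

```bash
python3 - <<'E'
from h import *
st=env.state();p=st['eef_pos'];im=snap('side','s3.png');print(p.round(1),st['moment'].round(2),st['ft_force'].round(1))
for d in(10,13):print(hfit(im,'side',p,83,d))
E
```

```text
[643.5 -34.4 116.6] [ 0.08 -0.08  0.  ] [ 0.2  0.3 -1.6]
(array([ 644.6, -112.9,  126.6]), array([0. , 6.1, 0. ]), np.float64(32.2))
(array([ 644.7, -113.3,  126.9]), array([1.9, 6.6, 0. ]), np.float64(37.1))
```

{"api": "carry_out", "payload": {"series": [[0,0,-0.06,0],[0,0,-0.06,0],[0,0,-0.05,0],[0,0,0,0],[0,0,0,0]]}}

```text
t: 14.3
eef_pos: [643.4, -34.4, 108.1]
tcp_rot: [3.142, -0.0, 3.141]
ft_force: [-0.2, -0.9, -1.7]
opening: 0.107
grip_force: 29.5
```

{"api": "carry_out", "payload": {"series": [[0,0,-0.05,0],[0,0,-0.05,0],[0,0,0,0],[0,0,0,0],[0,0,0,0]]}}

```text
t: 14.8
eef_pos: [643.6, -34.4, 103.3]
tcp_rot: [-3.142, 0.0, 3.141]
ft_force: [0.2, 0.8, 1.0]
opening: 0.105
grip_force: 30.6
```

{"api": "carry_out", "payload": {"series": [[0,0,-0.02,0],[0,0,0,0],[0,0,0,0],[0,0,0,0],[0,0,0,0]]}}

```text
t: 15.3
eef_pos: [643.5, -34.3, 102.3]
tcp_rot: [3.141, 0.0, 3.141]
ft_force: [0.2, 3.1, 3.4]
opening: 0.108
grip_force: 31.1
```

```bash
python3 - <<'E'
from h import *
st=env.state();p=st['eef_pos'];im=snap('side','s4.png');print(p.round(1),st['moment'].round(2),st['ft_force'].round(1))
for d in(10,13):print(hfit(im,'side',p,83,d))
cv2.imwrite('pics/s4c.png',cv2.resize(im[130:270,290:465,::-1],(750,600)))
print(fit(im,'side',643,-113,tub(83,115)))
E
```

```text
[643.5 -34.3 102.3] [ 0.26  0.13 -0.05] [0.2 3.1 3.4]
(array([ 643. , -113.4,  104.2]), array([  5.8, -14.5,   0. ]), np.float64(23.7))
(array([ 645. , -112.8,  115.2]), array([ 0. ,  6.4, -0. ]), np.float64(32.5))
(array([ 651.5, -110.4]), np.float64(84.4))
```

View pics/s4c.png

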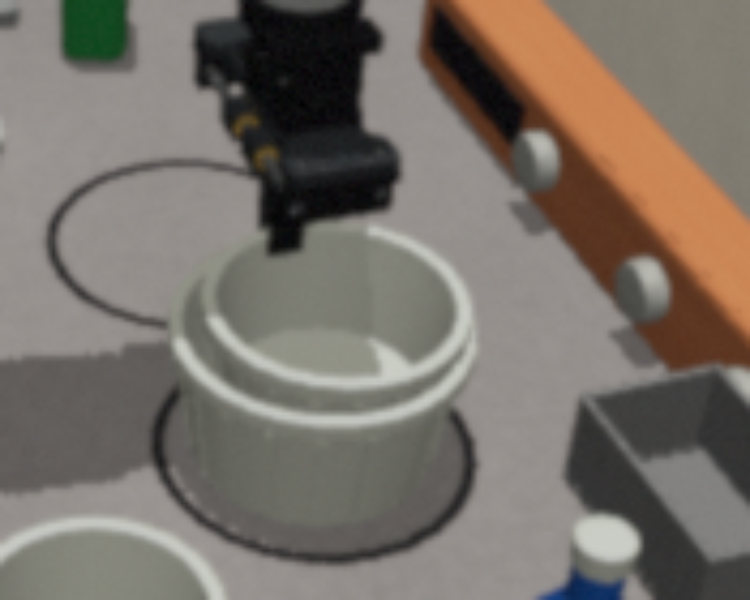

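The medium tub is level but sits about 8 mm off toward +x, having yawed in the grip, so it is near the large tub's wall. I raise it slightly, shift it, lower it again and release.

{"api": "carry_out", "payload": {"series": [[0,0,0.06,0],[-0.06,-0.02,0,0],[-0.06,-0.02,0,0],[-0.05,0,0,0],[0,0,0,0]]}}

```text
t: 15.85
eef_pos: [634.5, -36.5, 105.1]
tcp_rot: [3.142, -0.0, 3.141]
ft_force: [1.3, -0.3, -1.0]
opening: 0.106
grip_force: 30.0
```

{"api": "carry_out", "payload": {"series": [[0,0,-0.03,0],[0,0,-0.03,0],[0,0,0,0],[0,0,0,0],[0,0,0,0]]}}

```text
t: 16.35
eef_pos: [635.0, -36.3, 102.3]
tcp_rot: [3.141, 0.0, 3.141]
ft_force: [0.7, 2.6, 2.7]
opening: 0.11
grip_force: 31.1
```

```bash
python3 - <<'E'
from h import *
st=env.state();p=st['eef_pos'];im=snap('side');print(p.round(1),st['moment'].round(2),st['ft_force'].round(1))
print(fit(im,'side',643,-113,tub(83,115)),fit(im,'side',642,-113,tub(95,100)))
E
```

```text
[635.  -36.3 102.3] [ 0.21  0.02 -0.01] [0.7 2.6 2.7]
(array([ 643.1, -112.3]), np.float64(82.4)) (array([ 642.5, -112. ]), np.float64(78.1))
```

{"api": "carry_out", "payload": {"series": [[0,0,0,0],[0,0,0,0],[0,0,0,0],[0,0,0,0],[0,0,0,0]], "fingers": -1}}

```text
t: 16.9
eef_pos: [634.9, -36.5, 102.1]
tcp_rot: [3.142, -0.0, 3.141]
ft_force: [-0.1, -0.5, -0.8]
opening: 0.472
grip_force: 0.0
```

{"api": "carry_out", "payload": {"series": [[0,0,0.1,0],[0,0,0.3,0],[0,0,0.5,0],[0,0,0.5,0],[-0.4,-0.4,0.1,0]]}}

```text
t: 17.4
eef_pos: [617.0, -55.4, 180.2]
tcp_rot: [-3.141, 0.005, -3.14]
ft_force: [-0.8, -0.8, 0.0]
opening: 0.892
grip_force: 0.0
```

{"api": "carry_out", "payload": {"series": [[-0.6,-0.6,0,0],[-0.6,-0.6,0,0],[-0.6,-0.6,0,0],[-0.6,-0.6,0,0],[-0.6,-0.6,0,0]]}}

```text
t: 17.9
eef_pos: [463.7, -207.3, 177.7]
tcp_rot: [-3.141, 0.001, 3.141]
ft_force: [-0.4, -0.6, 0.2]
opening: 1.002
grip_force: 0.0
```

{"api": "carry_out", "payload": {"series": [[-0.4,-0.4,0,0],[0,0,0,0],[0,0,0,0],[0,0,-0.3,0],[0,0,-0.4,0]]}}

```text
t: 18.4
eef_pos: [446.2, -225.9, 142.6]
tcp_rot: [-3.14, 0.002, -3.141]
ft_force: [0.2, -0.4, -0.2]
opening: 1.005
grip_force: 0.0
```

```bash
python3 - <<'E'
from h import *
print(env.state()['eef_pos'].round(1))
im=snap('side');t=snap('top')
for n,i in(('side',im),('top',t)):print(n,fit(i,n,643,-113,tub(83,115)),fit(i,n,642,-113,tub(95,100)),fit(i,n,443,-294,tub(71,90)))
E
```

```text
[ 446.2 -225.9  142.6]
side (array([ 643.2, -111.9]), np.float64(95.8)) (array([ 642.9, -111.7]), np.float64(98.5)) (array([ 443. , -294.1]), np.float64(109.9))
top (array([ 645.4, -113.6]), np.float64(120.8)) (array([ 640.6, -112.3]), np.float64(123.7)) (array([ 471.4, -297.1]), np.float64(23.3))
```

{"api": "carry_out", "payload": {"series": [[-0.06,-0.04,-0.3,0],[0,0,-0.4,0],[0,0,-0.4,0],[0,0,-0.15,0],[0,0,-0.05,0]]}}

```text
t: 19.0
eef_pos: [442.4, -228.0, 77.1]
tcp_rot: [3.141, -0.0, -3.142]
ft_force: [0.5, 0.9, -0.6]
opening: 0.999
grip_force: 0.0
```

{"api": "carry_out", "payload": {"series": [[0,0,0,0],[0,0,0,0],[0,0,0,0],[0,0,0,0],[0,0,0,0]]}}

```text
t: 19.5
eef_pos: [442.0, -228.5, 77.5]
tcp_rot: [-3.141, 0.0, 3.141]
ft_force: [0.8, 0.2, 0.3]
opening: 1.0
grip_force: 0.0
```

{"api": "carry_out", "payload": {"series": [[0.02,0.01,0,0],[0,0,0,0],[0,0,0,0],[0,0,0,0],[0,0,0,0]], "fingers": 1}}

```text
t: 20.0
eef_pos: [442.9, -227.9, 77.1]
tcp_rot: [3.142, -0.0, 3.141]
ft_force: [-0.3, -0.3, 0.2]
opening: 0.637
grip_force: 0.0
```

{"api": "carry_out", "payload": {"series": [[0,0,0,0],[0,0,0,0],[0,0,0,0],[0,0,0,0],[0,0,0,0]]}}

```text
t: 20.5
eef_pos: [442.9, -227.9, 77.2]
tcp_rot: [3.141, -0.0, 3.141]
ft_force: [0.3, 0.0, -0.3]
opening: 0.219
grip_force: 0.0
```

{"api": "carry_out", "payload": {"series": [[0,0,0,0],[0,0,0,0],[0,0,0,0],[0,0,0.04,0],[0,0,0.1,0]]}}

```text
t: 21.0
eef_pos: [442.6, -227.6, 84.0]
tcp_rot: [3.141, -0.001, 3.141]
ft_force: [-0.2, 0.5, -2.0]
opening: 0.115
grip_force: 29.8
```

{"api": "carry_out", "payload": {"series": [[0,0,0.2,0],[0,0,0.3,0],[0,0,0.3,0],[0,0,0.3,0],[0,0,0.3,0]]}}

```text
t: 21.5
eef_pos: [442.8, -227.7, 155.5]
tcp_rot: [3.142, 0.0, 3.141]
ft_force: [0.4, 0.6, -0.8]
opening: 0.111
grip_force: 29.8
```

{"api": "carry_out", "payload": {"series": [[0,0,0.3,0],[0,0,0.3,0],[0,0,0.3,0],[0,0,0.15,0],[0,0,0.05,0]]}}

```text
t: 22.0
eef_pos: [443.0, -227.9, 210.1]
tcp_rot: [-3.141, 0.001, 3.141]
ft_force: [-0.4, -0.5, -2.7]
opening: 0.114
grip_force: 29.8
```

{"api": "carry_out", "payload": {"series": [[0.1,0.09,0,0],[0.2,0.18,0,0],[0.3,0.27,0,0],[0.3,0.27,0,0],[0.3,0.27,0,0]]}}

```text
t: 22.5
eef_pos: [503.9, -172.5, 208.4]
tcp_rot: [3.141, -0.001, 3.141]
ft_force: [0.4, -0.1, -2.5]
opening: 0.114
grip_force: 29.8
```

{"api": "carry_out", "payload": {"series": [[0.3,0.27,0,0],[0.3,0.27,0,0],[0.3,0.27,0,0],[0.3,0.27,0,0],[0.3,0.27,0,0]]}}

```text
t: 23.0
eef_pos: [578.9, -104.6, 208.2]
tcp_rot: [3.141, -0.001, 3.141]
ft_force: [0.8, -0.0, -1.4]
opening: 0.115
grip_force: 29.8
```

{"api": "carry_out", "payload": {"series": [[0.3,0.27,0,0],[0.3,0.27,0,0],[0.25,0.24,0,0],[0.2,0.18,0,0],[0.1,0.1,0,0]]}}

```text
t: 23.5
eef_pos: [636.2, -52.2, 208.6]
tcp_rot: [3.141, -0.001, -3.141]
ft_force: [-1.4, -0.6, -2.4]
opening: 0.118
grip_force: 29.8
```

{"api": "carry_out", "payload": {"series": [[0.05,0.05,0,0],[0,0,0,0],[0,0,0,0],[0,0,0,0],[0,0,0,0]]}}

```text
t: 24.0
eef_pos: [637.7, -51.3, 209.3]
tcp_rot: [3.142, 0.0, 3.14]
ft_force: [0.7, -0.1, -2.6]
opening: 0.116
grip_force: 29.8
```

```bash
python3 - <<'E'
from h import *
p=env.state()['eef_pos'];print(p.round(1))
im=snap('side','s5.png')
print(fit(im,'side',p[0],p[1]-66,tub(71,p[2]+13)))
cv2.imwrite('pics/s5c.png',cv2.resize(im[90:270,270:495,::-1],(750,600)))
E
```

```text
[637.7 -51.3 209.3]
(array([ 631.9, -121.7]), np.float64(80.2))
```

View pics/s5c.png

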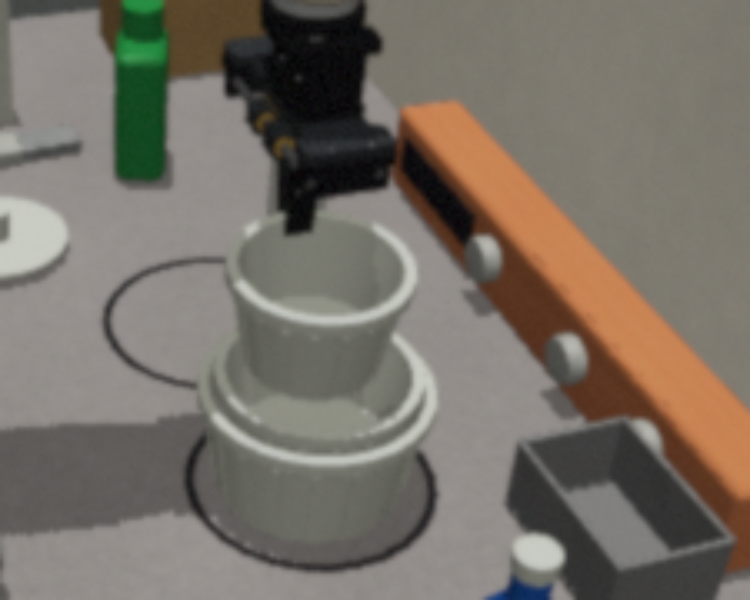

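{"api": "carry_out", "payload": {"series": [[0.1,0.06,0,0],[0.12,0.08,-0.1,0],[0,0,-0.2,0],[0,0,-0.3,0],[0,0,-0.3,0]]}}

```text
t: 24.55
eef_pos: [648.8, -43.6, 162.7]
tcp_rot: [3.141, -0.001, 3.141]
ft_force: [0.4, -0.0, -1.6]
opening: 0.115
grip_force: 29.8
```

{"api": "carry_out", "payload": {"series": [[0,0,-0.2,0],[0,0,-0.15,0],[0,0,-0.1,0],[0,0,0,0],[0,0,0,0]]}}

```text
t: 25.05
eef_pos: [649.2, -43.9, 142.0]
tcp_rot: [-3.142, 0.001, 3.141]
ft_force: [0.3, 0.1, -1.8]
opening: 0.115
grip_force: 29.8
```

```bash
python3 - <<'E'
from h import *
p=env.state()['eef_pos'];print(p.round(1))
im=snap('side')
for d in (10,13):print(fit(im,'side',p[0],p[1]-66,tub(71,p[2]+d)))
E
```

```text
[649.2 -43.9 142. ]
(array([ 645.1, -110.9]), np.float64(75.7))
(array([ 643.4, -114.2]), np.float64(76.6))
```

Centred to within about 2 mm, so I lower gently.

{"api": "carry_out", "payload": {"series": [[0,0,-0.1,0],[0,0,-0.1,0],[0,0,-0.1,0],[0,0,-0.06,0],[0,0,0,0]]}}

```text
t: 25.6
eef_pos: [648.7, -43.9, 123.0]
tcp_rot: [3.141, -0.001, 3.141]
ft_force: [-0.1, 0.1, -1.6]
opening: 0.116
grip_force: 29.8
```

{"api": "carry_out", "payload": {"series": [[0,0,-0.04,0],[0,0,-0.04,0],[0,0,0,0],[0,0,0,0],[0,0,0,0]]}}

```text
t: 26.1
eef_pos: [649.0, -44.0, 119.8]
tcp_rot: [-3.142, 0.0, 3.141]
ft_force: [0.1, -0.5, -0.8]
opening: 0.119
grip_force: 30.1
```

```bash
python3 - <<'E'
from h import *
s=env.state();p=s['eef_pos'];print(p.round(1),s['ft_force'].round(1),s['moment'].round(2))
im=snap('side')
print(fit(im,'side',p[0],p[1]-66,tub(71,p[2]+13)),fit(im,'side',643,-112,tub(95,100)))
E
```

```text
[649.  -44.  119.8] [ 0.1 -0.5 -0.8] [-0.02  0.04  0.  ]
(array([ 644.3, -111.9]), np.float64(77.6)) (array([ 642.1, -113. ]), np.float64(67.8))
```

{"api": "carry_out", "payload": {"series": [[0,0,-0.03,0],[0,0,-0.02,0],[0,0,0,0],[0,0,0,0],[0,0,0,0]]}}

```text
t: 26.65
eef_pos: [649.1, -43.8, 117.4]
tcp_rot: [3.141, 0.001, 3.141]
ft_force: [1.6, 2.9, 2.8]
opening: 0.116
grip_force: 30.8
```

{"api": "carry_out", "payload": {"series": [[0,0,-0.01,0],[0,0,0,0],[0,0,0,0],[0,0,0,0],[0,0,0,0]]}}

```text
t: 27.15
eef_pos: [649.1, -43.8, 117.2]
tcp_rot: [3.141, 0.001, 3.141]
ft_force: [-0.6, 3.0, 6.8]
opening: 0.117
grip_force: 31.0
```

{"api": "carry_out", "payload": {"series": [[0,0,0,0],[0,0,0,0],[0,0,0,0],[0,0,0,0],[0,0,0,0]], "fingers": -1}}

```text
t: 27.65
eef_pos: [648.8, -44.0, 116.5]
tcp_rot: [3.142, -0.0, 3.141]
ft_force: [0.1, -0.5, 0.5]
opening: 0.482
grip_force: 0.0
```

{"api": "carry_out", "payload": {"series": [[0,0,0.1,0],[0,0,0.3,0],[0,0,0.5,0],[0,0,0.5,0],[-0.2,0.4,0.1,0]]}}

```text
t: 28.15
eef_pos: [640.6, -25.2, 195.5]
tcp_rot: [-3.141, 0.006, 3.139]
ft_force: [0.2, -0.5, -0.8]
opening: 0.898
grip_force: 0.0
```

{"api": "carry_out", "payload": {"series": [[-0.4,0.8,0,0],[-0.4,0.8,0,0],[-0.4,0.8,0,0],[-0.4,0.8,0,0],[-0.4,0.8,0,0]]}}

```text
t: 28.65
eef_pos: [537.1, 178.1, 192.1]
tcp_rot: [3.141, 0.0, 3.141]
ft_force: [0.9, 0.1, 0.7]
opening: 1.001
grip_force: 0.0
```

{"api": "carry_out", "payload": {"series": [[-0.4,0.8,0,0],[-0.4,0.8,0,0],[-0.4,0.6,0,0],[-0.1,0.1,0,0],[0,0,-0.3,0]]}}

```text
t: 29.15
eef_pos: [473.1, 292.7, 178.3]
tcp_rot: [3.14, 0.003, -3.14]
ft_force: [0.4, 0.2, 0.0]
opening: 0.998
grip_force: 0.0
```

```bash
python3 - <<'E'
from h import *
s=env.state();p=s['eef_pos'];print(p.round(1),s['opening'])
im=snap('side','s6.png');t=snap('top','t6.png')
for n,i in(('side',im),('top',t)):print(n,fit(i,n,643,-113,tub(71,130)),fit(i,n,643,-113,tub(83,115)),fit(i,n,642,-113,tub(95,100)),fit(i,n,468,292,[(67,16,1),(76,16,-1)]))
cv2.imwrite('pics/c6.png',np.hstack([cv2.resize(x[:,:,::-1],(400,400)) for x in(im[130:270,290:430],t[110:250,300:440])]))
E
```

```text
[473.1 292.7 178.3] 0.9979932789556021
side (array([ 645.5, -108.7]), np.float64(93.4)) (array([ 643.8, -111. ]), np.float64(78.1)) (array([ 642.3, -113. ]), np.float64(76.9)) (array([468.3, 292.5]), np.float64(19.6))
top (array([ 646.7, -108.5]), np.float64(124.0)) (array([ 642.3, -118.4]), np.float64(72.9)) (array([ 641.3, -112.4]), np.float64(114.6)) (array([468.2, 291.7]), np.float64(29.6))
```

View pics/c6.png

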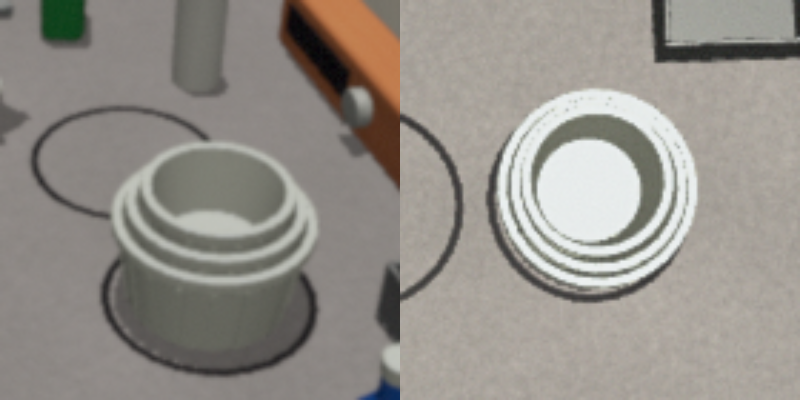

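The stack is nested and level, with the small tub at about (646,-109). Next I pick up the lid by its knob.

{"api": "carry_out", "payload": {"series": [[-0.08,0,-0.5,0],[0,0,-0.6,0],[0,0,-0.6,0],[0,0,-0.6,0],[0,0,-0.4,0]]}}

```text
t: 29.75
eef_pos: [469.8, 290.4, 40.4]
tcp_rot: [-3.141, -0.001, 3.14]
ft_force: [0.2, -0.0, 0.5]
opening: 0.999
grip_force: 0.0
```

{"api": "carry_out", "payload": {"series": [[0,0,-0.2,0],[0,0,-0.1,0],[0,0,-0.04,0],[0,0,0,0],[0,0,0,0]]}}

```text
t: 30.25
eef_pos: [470.3, 291.3, 25.5]
tcp_rot: [3.141, 0.001, 3.141]
ft_force: [-1.0, -0.5, -0.6]
opening: 0.998
grip_force: 0.0
```

{"api": "carry_out", "payload": {"series": [[-0.04,0.01,-0.08,0],[0,0,0,0],[0,0,0,0],[0,0,0,0],[0,0,0,0]], "fingers": 1}}

```text
t: 30.75
eef_pos: [468.0, 291.6, 20.7]
tcp_rot: [3.141, 0.0, 3.141]
ft_force: [0.7, -0.3, -0.4]
opening: 0.638
grip_force: 0.0
```

{"api": "carry_out", "payload": {"series": [[0,0,0,0],[0,0,0,0],[0,0,0,0],[0,0,0,0],[0,0,0,0]]}}

```text
t: 31.25
eef_pos: [467.9, 291.6, 20.6]
tcp_rot: [3.142, -0.0, 3.141]
ft_force: [0.9, -0.1, -0.4]
opening: 0.289
grip_force: 30.0
```

{"api": "carry_out", "payload": {"series": [[0,0,0,0],[0,0,0,0],[0,0,0.1,0],[0,0,0.2,0],[0,0,0.4,0]]}}

```text
t: 31.75
eef_pos: [467.4, 291.3, 55.7]
tcp_rot: [-3.141, -0.002, 3.141]
ft_force: [0.2, 0.4, -1.2]
opening: 0.291
grip_force: 30.0
```

{"api": "carry_out", "payload": {"series": [[0,0,0.5,0],[0,0,0.6,0],[0,0,0.6,0],[0,0,0.6,0],[0,0,0.4,0]]}}

```text
t: 32.25
eef_pos: [468.1, 291.7, 193.7]
tcp_rot: [3.14, 0.002, 3.141]
ft_force: [0.1, 1.1, -2.3]
opening: 0.288
grip_force: 30.0
```

{"api": "carry_out", "payload": {"series": [[0.1,-0.2,0,0],[0.2,-0.4,0,0],[0.2,-0.5,0,0],[0.25,-0.6,0,0],[0.25,-0.6,0,0]]}}

```text
t: 32.75
eef_pos: [517.9, 174.9, 189.9]
tcp_rot: [-3.141, -0.001, 3.141]
ft_force: [0.1, 0.8, -1.2]
opening: 0.291
grip_force: 30.0
```

{"api": "carry_out", "payload": {"series": [[0.25,-0.6,0,0],[0.25,-0.6,0,0],[0.25,-0.6,0,0],[0.25,-0.6,0,0],[0.25,-0.6,0,0]]}}

```text
t: 33.25
eef_pos: [580.3, 24.6, 189.8]
tcp_rot: [3.141, -0.001, 3.141]
ft_force: [-0.2, 0.3, -2.0]
opening: 0.288
grip_force: 30.0
```

{"api": "carry_out", "payload": {"series": [[0.25,-0.6,0,0],[0.25,-0.6,0,0],[0.25,-0.5,0,0],[0.2,-0.4,0,0],[0.2,-0.4,0,0]]}}

```text
t: 33.75
eef_pos: [637.6, -100.2, 189.5]
tcp_rot: [3.141, -0.002, 3.14]
ft_force: [0.1, -0.2, -1.4]
opening: 0.285
grip_force: 30.0
```

{"api": "carry_out", "payload": {"series": [[0.1,-0.2,0,0],[0.05,-0.1,0,0],[0,0,0,0],[0,0,0,0],[0,0,0,0]]}}

```text
t: 34.25
eef_pos: [645.2, -112.5, 190.8]
tcp_rot: [3.141, -0.0, -3.141]
ft_force: [-0.0, 0.0, -1.0]
opening: 0.289
grip_force: 30.0
```

```bash
python3 - <<'E'
from h import *
s=env.state();p=s['eef_pos'];print(p.round(1),s['tcp_rot'],s['opening'])
im=snap('side','s7.png')
print(fit(im,'side',p[0],p[1],[(67,p[2]-4.6,1),(76,p[2]-4.6,-1)]))
E
```

```text
[ 645.2 -112.5  190.8] [ 3.14134564e+00 -1.10337778e-04 -3.14142043e+00] 0.28853948623201686
(array([ 646.3, -112. ]), np.float64(15.6))
```

Lid target is (646,-109). I shift +3.5 mm in y and lower about 50 mm.

{"api": "carry_out", "payload": {"series": [[0.01,0.07,-0.1,0],[0,0,-0.2,0],[0,0,-0.25,0],[0,0,-0.15,0],[0,0,-0.08,0]]}}

```text
t: 34.8
eef_pos: [645.5, -109.8, 150.1]
tcp_rot: [3.141, -0.002, 3.141]
ft_force: [0.3, 0.3, -0.9]
opening: 0.289
grip_force: 30.0
```

{"api": "carry_out", "payload": {"series": [[0,0,-0.06,0],[0,0,-0.06,0],[0,0,-0.04,0],[0,0,0,0],[0,0,0,0]]}}

```text
t: 35.3
eef_pos: [646.0, -109.9, 143.9]
tcp_rot: [-3.142, 0.0, 3.141]
ft_force: [0.0, 0.5, -2.0]
opening: 0.29
grip_force: 30.0
```

{"api": "carry_out", "payload": {"series": [[0,0,-0.03,0],[0,0,-0.03,0],[0,0,0,0],[0,0,0,0],[0,0,0,0]]}}

```text
t: 35.8
eef_pos: [646.0, -109.9, 140.7]
tcp_rot: [3.142, 0.0, 3.141]
ft_force: [0.4, 0.5, -0.1]
opening: 0.29
grip_force: 30.0
```

Force is near zero, so the plate is on the rim. I release and retreat.

{"api": "carry_out", "payload": {"series": [[0,0,-0.01,0],[0,0,0,0],[0,0,0,0],[0,0,0,0],[0,0,0,0]]}}

```text
t: 36.3
eef_pos: [646.0, -109.9, 140.7]
tcp_rot: [-3.142, 0.0, 3.141]
ft_force: [-1.9, 0.8, 5.6]
opening: 0.291
grip_force: 30.0
```

{"api": "carry_out", "payload": {"series": [[0,0,0,0],[0,0,0,0],[0,0,0,0],[0,0,0,0],[0,0,0.1,0]], "fingers": -1}}

```text
t: 36.8
eef_pos: [645.6, -109.8, 144.6]
tcp_rot: [3.141, -0.001, 3.141]
ft_force: [0.2, 0.3, 0.6]
opening: 0.651
grip_force: 0.0
```

{"api": "carry_out", "payload": {"series": [[0,0,0.3,0],[0,0,0.5,0],[0,0,0.5,0],[0,0.2,0.3,0],[-0.2,0.6,0,0]]}}

```text
t: 37.3
eef_pos: [637.1, -70.8, 227.3]
tcp_rot: [-3.141, 0.004, 3.139]
ft_force: [-0.2, 0.7, 0.0]
opening: 0.996
grip_force: 0.0
```

{"api": "carry_out", "payload": {"series": [[-0.3,0.7,0,0],[-0.3,0.7,0,0],[-0.3,0.7,0,0],[-0.3,0.7,0,0],[-0.1,0.2,0,0]]}}

```text
t: 37.8
eef_pos: [569.3, 83.3, 225.4]
tcp_rot: [3.141, -0.0, -3.14]
ft_force: [0.6, 0.2, -0.4]
opening: 1.003
grip_force: 0.0
```

```bash
python3 - <<'E'
from h import *
s=env.state();print(s['eef_pos'].round(1))
im=snap('side','s8.png');t=snap('top','t8.png')
for n,i in(('side',im),('top',t)):print(n,fit(i,n,646,-110,[(67,136,1),(76,136,-1)]),fit(i,n,642,-113,tub(95,100)))
cv2.imwrite('pics/c8.png',np.hstack([cv2.resize(x[:,:,::-1],(400,400)) for x in(im[110:270,280:440],t[110:250,300:440])]))
E
```

```text
[569.3  83.3 225.4]
side (array([ 645.8, -109.8]), np.float64(47.4)) (array([ 642.4, -112.9]), np.float64(88.3))
top (array([ 648.6, -110.5]), np.float64(41.1)) (array([ 641.4, -112.6]), np.float64(113.3))
```

View pics/c8.png

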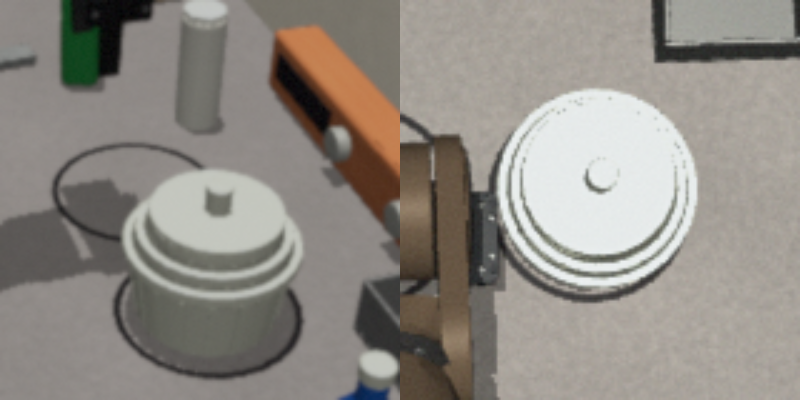

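The stack is level, lidded and inside the ring, and the arm is clear of it.

```bash
python3 -c "
from cell import env
print(env.job_done())"
```

```text
the job is handed in; nothing more can be done
None
```

The job is handed in at about 38 s: the large tub was slid into the empty ring about 4 mm off its centre, the medium and small tubs are nested level inside it, and the lid is seated on the small tub.

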